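# Pack the soup jars in the tray and hang its label clip

## Robot

A 6-joint arm with a two-finger parallel gripper is mounted at the origin on the work surface. World frame = base frame: x ahead of the robot, y to its left, z up, the work surface at z = 0. Lengths are in mm, angles in rad, forces in N, time in s.
With the tool pointing down it reaches from about 325 to 900 mm from the base axis. Payload 6.1 kg.
Tool frame: the origin (TCP) lies midway between the tips of the shut fingers; the grasp point (between the pads) lies 19 mm behind it (manip.grip_point_offset is the z of the grasp point in the tool frame, in mm); z points along the fingers, y is the direction in which the jaws open and shut (so a half turn about z gives the same grasp; the last joint's range is limited). The gripper opens to 87 mm and grips with 3 to 60 N. Pads are 19 mm wide; open, the fingers measure 117 mm over their backs; the gripper's body (75 mm by 190 mm) begins 51 mm behind the grasp point.
Start: joints at [1.142, 0.22, 1.526, -0, 1.395, -0.126], TCP at [186.37, 596.558, 222.538] pointing down, gripper open.
Joint ranges: [-2.98, 2.98], [-0.91, 2.08], [0.09, 2.57], [-1.24, 4.39], [0.2, 2.65], [-2.68, 2.68]. Speed limits (rad/s): [2.57, 2.57, 3.01, 3.14, 3.14, 3.14].

## Interface

Orientations are given as [roll, pitch, yaw] about the fixed x, y, z axes, in that order (R = Rz(yaw) Ry(pitch) Rx(roll)).
In Python, from cell import manip gives the robot as it stands.
- The arm moves only by the tool servo_tool, never from a script. Its argument "moves" is a list of rows, each a list of 7 numbers: the turn, a rotation vector about the tool's x, y, z in rad, then the shift along the tool's x, y, z in cm, then the opening, from 0 (shut) to 1 (fully open). In form: [[ax, ay, az, x, y, z, jaw], ...]. A call has 1 to 20 rows; each row is the pose to reach, as a shift and turn from the pose commanded when the call began, along the tool's axes at that moment; what a row does not reach only later rows make up. A row lasts 1/8 s, in which the tool goes at most 62.5 mm and 10.7 degrees, less where a joint would pass 70% of its speed; a pose out of reach is approached as far as the arm can. A call with a gripper value outside its range is refused whole. The fingers move at their own pace and stop on an object; "force" is the grip in N (left out, the last holds). Time passes only in rows, so rows that repeat a pose let the fingers close. It gives the time, the measured TCP pose, the force and the opening at its end, in the units of the state.
- manip.get_obs(): the state, without advancing time (a new reading comes with each control period).
- manip.capture(name): name is "scene" or "top"; returns a dict with "frame" (384x512x3 uint8, red, green, blue), "range_z" (384x512 float32, mm along the optical axis (not along the pixel's ray), 0 where there is no reading), "K" (3x3 intrinsics, pixels), "k1" (the pictures are not rectified: a ray, as slopes to the right and down, at radius r is drawn at 1 + k1 r^2 times it, then the intrinsics apply), "R" (3x3) and "t" (3): a world point X has camera coordinates R X + t. Camera axes: x right, y down, z forward; pixel columns grow to the right and rows downward; lengths in mm; the calibration is good to about 2 mm. A picture is of the moment at which its call begins.
- manip.finish_job(): hands the job in, once; it reports no verdict.
Trained networks look in the newest picture that a camera, given by its name, has taken for a name from the list of things; names that differ only in an ending like _2 or _b are one class to them, and where a whole thing is asked for, a point or a joint stands for the part that bears it (a point fixed in the world has none). Each returns a list of dicts, best first, with "score" (0 to 1); they miss things now and then, are a little off and sometimes report something else, mostly with a low value. They report only what shows in the picture. A call takes as long as a camera call. They do not tell look-alikes from the thing itself.
- manip.search_frame(camera, name): "extent" ([left, top, width, height] in pixels, round what is visible of it).
- manip.trace(camera, name): "pixels" (384x512 bool, what is visible of it) and "extent" ([left, top, width, height] in pixels, round what is visible of it).
- manip.tip_of(camera, name): "point" ([column, row] in pixels: a listed point, or the origin of a listed thing).
The state is a dict: "time": time; "joint_positions": joint angles; "qvel": joint speeds; "effort": joint torques, N m; "tool_pos": TCP position; "eef_rot": TCP orientation; "ft_force": force on the tool from outside, world axes, zero at the start; "moment": the same for the moment, N m; "width": opening from 0.0 (shut) to 1.0 (fully open).
Only numpy, scipy, OpenCV 4.12 (cv2) and the standard library are available. Lean on these libraries where they do the work, as an engineer would, in place of code of your own. Each camera call takes 0.05 s, during which the arm holds its last target. There are 200 camera calls.

## Task

Pack the food parcel: first take the roll of tape out of the cardboard tray and lay it flat on the desk, then lift every tall soup jar up over the front rail of the shelf, draw it out and set it gently down upright in the emptied tray. When all the jars are in, take the white label clip off its stand, hang it by its own hook over the tray's far rim (the side away from the robot) with its label plate on the outside, and let go. Leave everything else on the desk where it is.

Things in the scene. Friction and masses are not known exactly. Their poses are not given: they have to be found in the camera images.
- tray: Low open brown cardboard tray, fixed, 232 x 232 mm outside, walls 6 mm thick, 60 mm high, inner floor 6 mm above the table, inside 220 x 220 mm. Origin under its centre at table height; its x axis points away from the robot (turned by up to 0.1 rad), so its far rim is centred at x = +113 mm, z = +60 mm in its frame, running along its y. It may stand on the robot's left or right.
- shelf: White bench shelf, fixed, 130 mm deep (x) x 400 mm long (y). Origin under its centre at table height; x axis points away from the robot. Its board's top is 40 mm above the table; a steel retaining rail runs along the front (x = -60 mm) and another along the back (x = +60 mm), their tops 75 mm above the table (35 mm above the board); end panels 8 mm thick reach the same height. Open above. The jars stand in a row on the board, about 92 mm apart.
- jar0_center (a point): Centre (half-way up, 50 mm above its base) of a tall soup jar: upright straight cylinder 66 mm in diameter, 100 mm high, mustard-coloured with a white lid, about 0.3 kg, weight low down in its thick base, loose; z axis is the jar's upright axis. Starts on the shelf behind the rail. There are four such names; three or four are present, in any of the places in the row.
- jar1_center (a point): Centre (half-way up, 50 mm above its base) of a tall soup jar: upright straight cylinder 66 mm in diameter, 100 mm high, mustard-coloured with a white lid, about 0.3 kg, weight low down in its thick base, loose; z axis is the jar's upright axis. Starts on the shelf behind the rail. There are four such names; three or four are present, in any of the places in the row.
- jar2_center (a point): Centre (half-way up, 50 mm above its base) of a tall soup jar: upright straight cylinder 66 mm in diameter, 100 mm high, mustard-coloured with a white lid, about 0.3 kg, weight low down in its thick base, loose; z axis is the jar's upright axis. Starts on the shelf behind the rail. There are four such names; three or four are present, in any of the places in the row.
- jar3_center (a point): Centre (half-way up, 50 mm above its base) of a tall soup jar: upright straight cylinder 66 mm in diameter, 100 mm high, mustard-coloured with a white lid, about 0.3 kg, weight low down in its thick base, loose; z axis is the jar's upright axis. Starts on the shelf behind the rail. There are four such names; three or four are present, in any of the places in the row.
- tape_center (a point): Centre (half-way up, 12 mm above its underside) of a roll of packing tape, a plain ring lying flat: 90 mm outside diameter, 68 mm hole (so its wall is 11 mm thick), 24 mm high, 0.12 kg, loose. z axis is the ring's axis. Starts on the tray's floor.
- clip_grip (a point): Centre of the grip stem of the white label clip (loose, 60 g). The stem is 12 mm thick (clip x), 28 mm wide (clip y) and 42 mm high (it reaches from 8 to 50 mm above the hook point; this point is 32 mm above the hook point). x axis points out through the label plate, y along the rim it hangs on, z up. At the start the clip hangs on the upright of a small stand behind the shelf, label away from the robot.
- clip_hook (a point): The clip's hook point: middle of the underside of the bridge, half-way across the 16 mm wide gap that goes over a rim. Same axes as clip_grip, 32 mm below it. The gap lies between the label plate (x = +8 to +14 mm, 64 mm wide, reaching 45 mm below this point) and an inner lip (x = -13 to -8 mm, 30 mm wide, reaching 22 mm below this point). When hung, this point rests on top of the rim, and the clip may lean a little.
- clip_label (a point): Centre of the clip's label plate, 11 mm out (x) and 18.5 mm below the hook point; same axes.
- stand: Grey clip stand, fixed: foot 70 x 90 x 10 mm, upright plate 6 mm thick and 90 mm wide (y) reaching 95 mm above the table. Origin under its centre at table height; x axis points away from the robot.
- squat_tub: squat lidded soup tub, 92 mm diameter, 55 mm high, loose; origin under its centre; stands beyond the tray; to be left alone
- squat_tub2: another squat lidded soup tub, 92 mm diameter, 55 mm high, loose; origin under its centre; stands in front of the shelf; to be left alone
- stapler: black desk stapler, 130 x 34 x 42 mm, loose; origin under its centre; to be left alone
- lids: stack of spare tub lids, 100 mm diameter, 49 mm high, loose; origin under its centre; to be left alone
- carton: closed brown carton, 110 x 80 x 60 mm, loose; origin under its centre; to be left alone
Mind the look-alikes: they are no part of the job. Leave any green or purple look-alike of the part that bears jar0_center alone.

How it is judged:
By the outcome, as a careful person would: the job done as asked, in the order asked, and still so for the second after the job is handed in, with the robot touching nothing.
Of jar0, jar1, jar2, jar3 only 3 to 4 are there at a start; the rules pass over those that are not, and their reading is None.
At some moment in a run one of jar0, jar1, jar2, jar3 may be knocked a few centimetres aside while the robot is not near it.
It also fails if it takes over 210 s, if anything falls off the work surface, if the arm or the gripper's body presses on something with over 40 N, if the wrist force passes 120 N, or if a joint passes its speed limit or range.

## Working session

There is one attempt and no reset: what is moved stays moved. The work goes in short steps, Python scripts to look and compute and a tool call to move; the robot and the scene stay as the last step left them, time stands still between calls to the robot, and variables do not carry over. Pictures are saved under pics/ and viewed, about 12 in all and at most 16, crops included, and the job is handed in when it is done.

Besides the shell and the picture viewer there is one more tool, called after ">>>" by a JSON object that holds its "op" and its "data", one argument or row to a line. servo_tool: Moves the arm, as the interface text tells. Its arguments: {"type":"object","properties":{"moves":{"type":"array"},"force":{"type":"number"}},"required":["moves"]}

```bash
ls; mkdir -p pics; cat > h.py <<'E'
import numpy as np, cv2
from cell import manip
def cap(n):
    c=manip.capture(n); return c
def pts(c):
    K=np.array(c["K"]);k1=c["k1"];D=np.array([k1,0,0,0,0.])
    v,u=np.mgrid[0:384,0:512]
    p=cv2.undistortPoints(np.stack([u,v],-1).reshape(-1,1,2).astype(np.float64),K,D).reshape(384,512,2)
    z=c["range_z"].astype(float)
    P=np.stack([p[...,0]*z,p[...,1]*z,z],-1)
    W=(P-np.array(c["t"]))@np.array(c["R"])
    W[z==0]=np.nan
    return W
def ray(c,px,zw):
    K=np.array(c["K"]);D=np.array([c["k1"],0,0,0,0.])
    p=cv2.undistortPoints(np.array([[px]],float),K,D)[0,0]
    R=np.array(c["R"]);t=np.array(c["t"]);o=-R.T@t;d=R.T@np.array([p[0],p[1],1])
    return o+d*(zw-o[2])/d[2]
def save(c,name,crop=None,s=1):
    f=c["frame"][...,::-1]
    if crop: f=f[crop[1]:crop[3],crop[0]:crop[2]]
    cv2.imwrite("pics/"+name,cv2.resize(f,None,fx=s,fy=s,interpolation=cv2.INTER_CUBIC))
E
python3 - <<'E'
from h import *
np.set_printoptions(precision=1,suppress=True)
print(manip.grip_point_offset, manip.get_obs())
ims=[]
for n in ["scene","top"]:
    c=cap(n); save(c,n+"0.png",s=1.5)
    print(n,c["R"],c["t"],-np.array(c["R"]).T@c["t"])
    W=pts(c)
    for o in ["tray","shelf","jar0_center","tape_center","clip_grip","clip_hook","stand","squat_tub","stapler","lids","carton"]:
        r=manip.tip_of(n,o)
        for d in r[:6]:
            u,v=np.round(d["point"]).astype(int); 
            w=W[min(max(v,0),383),min(max(u,0),511)]
            print(o,round(d["score"],2),u,v,w)
E
```

```text
pics
-18.700000000000003 {'time': 0.0, 'joint_positions': array([ 1.1,  0.2,  1.5, -0. ,  1.4, -0.1]), 'qvel': array([-0., -0.,  0.,  0.,  0., -0.]), 'effort': array([ -0. , -49.5, -38.7,   0.1,   0.1,  -0. ]), 'tool_pos': array([186.1, 596. , 221.4]), 'eef_rot': array([-3.1, -0. ,  2.8]), 'ft_force': array([-0.3,  0.9, -0.3]), 'moment': array([-0.,  0.,  0.]), 'width': 0.9988487791701087}
scene [[ 0.4  0.9  0. ]
 [ 0.7 -0.3 -0.7]
 [-0.6  0.3 -0.8]] [-174.3 -316.8 1617.6] [1265.7 -354.4 1009.9]
tray 0.55 197 209 [ 478.9 -200.1   11.3]
shelf 0.93 314 179 [553.9 166.7  76.1]
jar0_center 0.92 281 174 [539.6  54.4 129.8]
jar0_center 0.82 243 158 [379.3  -4.1  72.1]
jar0_center 0.78 361 198 [681.4 258.7  82.6]
tape_center 0.87 206 193 [ 419.4 -151.2    2.6]
clip_grip 0.67 333 182 [628.9 181.7 132.8]
clip_hook 0.66 327 190 [nan nan nan]
stand 0.88 324 209 [631.4 169.7  13.2]
squat_tub 0.85 295 155 [406.4 177.2  44.6]
squat_tub 0.59 227 265 [ 727.7 -190.5   55. ]
stapler 0.87 361 132 [475.9 377.5 141.1]
lids 0.56 388 165 [565.8 454.3  41.5]
carton 0.7 100 240 [ 520.4 -498.4   59.4]
top [[-0.1 -1.  -0. ]
 [-1.   0.1 -0.2]
 [ 0.2 -0.  -1. ]] [  27.6  557.8 1243.6] [ 287.1   -5.4 1332.7]
tray 0.58 298 211 [ 462.4 -187.8    8.9]
shelf 0.7 295 216 [ 445.6 -174.7    7.4]
shelf 0.69 191 217 [478.9 198.   40.6]
jar0_center 0.83 160 167 [658.1 284.4  99.2]
jar0_center 0.82 229 202 [499.4  52.9 144.3]
jar0_center 0.57 252 251 [334.   -4.9 101.3]
tape_center 0.77 296 216 [ 445.5 -178.7    4.6]
clip_grip 0.54 298 218 [ 437.1 -184.6    7.7]
clip_hook 0.6 199 209 [487.9 154.1 139. ]
clip_hook 0.59 192 174 [615.6 171.4 116.2]
stand 0.66 198 180 [618.8 166.3  10. ]
squat_tub 0.96 284 150 [ 685.2 -161.2   54.4]
squat_tub 0.74 191 175 [616.3 177.3 101.8]
lids 0.94 109 214 [519.9 490.1  50. ]
carton 0.85 378 194 [ 484.2 -475.3   58.7]
```

View pics/scene0.png

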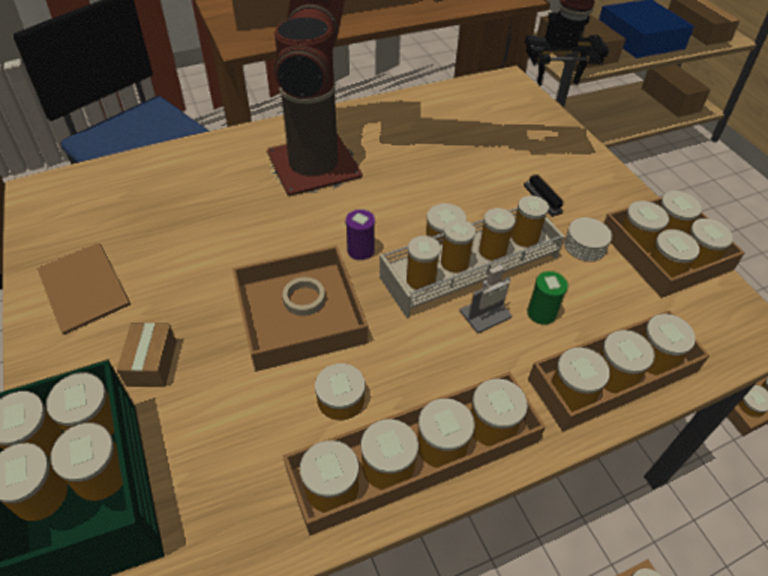

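View pics/top0.png

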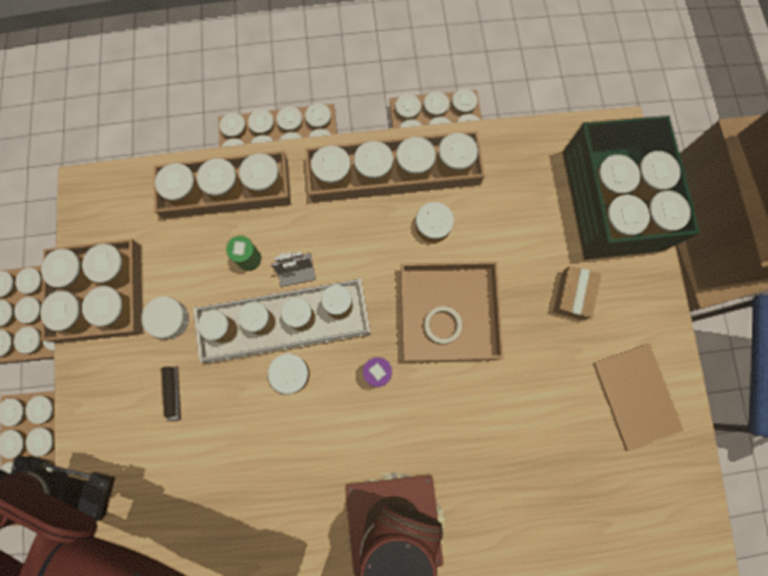

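Both pictures show the same scene. In top px (full resolution), the shelf has four mustard jars with white lids at about (143,217), (170,212), (198,209) and (224,200). The green (160,167) and purple (252,248) jars are the look-alikes. The tray is at (299,208) with the tape at (295,216), and the clip stand is at (196,178). Next I'll measure geometry from depth.

```bash
cat > m.py <<'E'
from h import *
np.set_printoptions(precision=1,suppress=True)
def circ(P):
    from scipy.optimize import least_squares
    return cv2.minEnclosingCircle(P.astype(np.float32))
def lids(c,zlo,zhi,x,y):
    W=pts(c); m=(W[...,2]>zlo)&(W[...,2]<zhi)&(W[...,0]>x[0])&(W[...,0]<x[1])&(W[...,1]>y[0])&(W[...,1]<y[1])
    n,l,s,ce=cv2.connectedComponentsWithStats(m.astype(np.uint8))
    out=[]
    for i in range(1,n):
        if s[i,4]>40:
            P=W[l==i]; out.append((s[i,4],ce[i],np.median(P,0),(P.min(0)+P.max(0))/2,np.ptp(P,axis=0)))
    return out
def rect(c,zlo,zhi,x,y):
    W=pts(c); m=(W[...,2]>zlo)&(W[...,2]<zhi)&(W[...,0]>x[0])&(W[...,0]<x[1])&(W[...,1]>y[0])&(W[...,1]<y[1])
    P=W[m]; return m.sum(),np.median(P[:,2]),cv2.minAreaRect(P[:,:2].astype(np.float32))
E
python3 - <<'E'
from m import *
for n in ["top","scene"]:
    c=cap(n); print(n)
    for o in lids(c,128,155,(380,620),(20,380)): print("lid",*o)
    print("tray",rect(c,45,72,(310,620),(-330,-45)))
    print("shelf",rect(c,62,82,(350,620),(20,400)))
    for o in lids(c,15,44,(370,600),(-270,-90)): print("tape",*o)
    print("stand",rect(c,6,14,(560,720),(100,250)))
    print("clip",rect(c,100,155,(585,720),(100,240)))
    W=pts(c)
    m=(W[...,2]>20)&(W[...,0]>570)&(W[...,0]<720)&(W[...,1]>100)&(W[...,1]<240)
    P=W[m]
    for z in range(20,160,10):
        q=P[(P[:,2]>=z)&(P[:,2]<z+10)]
        if len(q): print(z,len(q),q.min(0),q.max(0),q.mean(0))
    save(c,f"clip_{n}.png",(160,140,260,250) if n=="top" else (270,150,400,240),6 if n=="scene" else 5)
E
```

```text
top
lid 310 [223.9 199.5] [510.8  69.  140.3] [511.   70.1 138.1] [64.2 64.2 18.7]
lid 309 [197.2 207.8] [492.2 159.5 139.9] [493.7 159.2 137.4] [65.7 63.5 18.7]
lid 317 [168.3 210.8] [492.9 255.7 139.9] [493.8 256.1 137.3] [64.6 64.5 16.6]
lid 328 [141.8 216.5] [483.3 345.5 139.6] [484.2 345.8 137.6] [65.1 66.6 17.5]
tray (np.int64(584), np.float64(59.69482869948301), ((471.6363830566406, -193.72344970703125), (234.3637237548828, 234.1151885986328), 84.78325653076172))
shelf (np.int64(512), np.float64(74.03977124432498), ((521.6190795898438, 213.54750061035156), (190.33648681640625, 386.79791259765625), 4.124828815460205))
tape 82 [293. 178.] [ 582.6 -189.1   29.5] [ 583.2 -182.2   29.7] [ 15.7 174.5  27.9]
tape 232 [294.8 216. ] [ 444.  -170.1   30.2] [ 442.7 -172.1   26.1] [87.7 88.5 21.9]
stand (np.int64(222), np.float64(9.689597411123081), ((644.3824462890625, 175.49664306640625), (132.9748992919922, 131.2095489501953), 9.361987113952637))
clip (np.int64(93), np.float64(121.51728136471247), ((622.4530639648438, 172.85748291015625), (26.539587020874023, 60.529876708984375), 5.996
[... 2161 characters left out ...]
.7 144.1  49.2] [629.8 133.5  45.2]
50 36 [626.1 129.4  50.1] [642.5 203.7  59.8] [634.4 162.   55.5]
60 46 [624.2 128.4  60. ] [642.8 201.3  69.9] [635.3 158.9  64.9]
70 46 [627.5 128.8  70.1] [643.1 205.2  79.8] [635.7 163.1  75.2]
80 49 [613.1 128.7  80.4] [643.1 204.2  89.9] [633.9 161.2  85.2]
90 78 [613.5 129.8  90.4] [642.  215.2  99.9] [630.9 169.2  95.2]
100 67 [613.1 142.7 100.1] [642.4 205.6 109.4] [631.4 171.5 104.2]
110 20 [620.5 160.4 110.1] [633.1 187.3 119.9] [627.9 171.7 115.1]
120 18 [619.2 161.  120.6] [631.6 183.5 129.5] [628.4 168.5 124.6]
130 22 [620.4 159.7 130.1] [631.5 185.7 138.8] [627.5 171.9 134.3]
140 35 [615.2 160.7 140.6] [631.2 187.9 149.4] [625.2 172.2 145. ]
```

```bash
cat > go.py <<'E'
import sys,numpy as np
from scipy.spatial.transform import Rotation as Ro
from cell import manip
# usage: go.py x y z yaw [x y z yaw ...] : rows from the present pose
def rows(T):
    o=manip.get_obs(); p=np.array(o["tool_pos"]); R=Ro.from_euler("xyz",o["eef_rot"])
    print("now",p.round(1),np.round(o["eef_rot"],3),"w",round(o["width"]*87,1),"t",round(o["time"],1),"F",np.round(o["ft_force"],1),"q",np.round(o["joint_positions"],2))
    for x,y,z,yaw in T:
        a=(R.inv()*Ro.from_euler("xyz",[np.pi,0,yaw])).as_rotvec(); s=R.inv().apply(np.array([x,y,z])-p)/10
        print(a.round(3).tolist(),s.round(2).tolist(), "rows", int(np.ceil(max(np.linalg.norm(s)/6.25,np.linalg.norm(a)/.187))))
if __name__=="__main__":
    rows(np.array(sys.argv[1:],float).reshape(-1,4))
E
python3 go.py 483.5 -175 150 1.48
```

```text
now [186.4 596.5 222.5] [-3.141  0.     2.839] w 86.8 t 1.3 F [ 0.7 -0.   0.2] q [ 1.14  0.22  1.53 -0.    1.39 -0.13]
[-0.0, 0.0, 1.359] [-51.37, -64.78, 7.26] rows 14
```

>>> {"op": "servo_tool", "data": {
  "moves": [
    [0,0,1.359,-51.4,-64.8,0,0.45],
    [0,0,1.359,-51.4,-64.8,0,0.45],
    [0,0,1.359,-51.4,-64.8,0,0.45],
    [0,0,1.359,-51.4,-64.8,0,0.45],
    [0,0,1.359,-51.4,-64.8,0,0.45],
    [0,0,1.359,-51.4,-64.8,0,0.45],
    [0,0,1.359,-51.4,-64.8,0,0.45],
    [0,0,1.359,-51.4,-64.8,0,0.45],
    [0,0,1.359,-51.4,-64.8,0,0.45],
    [0,0,1.359,-51.4,-64.8,0,0.45],
    [0,0,1.359,-51.4,-64.8,0,0.45],
    [0,0,1.359,-51.4,-64.8,0,0.45],
    [0,0,1.359,-51.4,-64.8,0,0.45],
    [0,0,1.359,-51.4,-64.8,0,0.45],
    [0,0,1.359,-51.4,-64.8,6,0.45],
    [0,0,1.359,-51.4,-64.8,12,0.45],
    [0,0,1.359,-51.4,-64.8,12,0.45],
    [0,0,1.359,-51.4,-64.8,12,0.45]
  ],
  "force": 15
}}

```text
time: 3.55
tool_pos: [485.0, -175.3, 104.7]
eef_rot: [3.139, 0.001, 1.481]
ft_force: [-0.1, -0.1, 0.3]
width: 0.45
```

>>> {"op": "servo_tool", "data": {
  "moves": [
    [0,0,0,0,0,4,0.45],
    [0,0,0,0,0,7,0.45],
    [0,0,0,0,0,8.5,0.45],
    [0,0,0,0,0,9.2,0.45],
    [0,0,0,0,0,9.2,0.45],
    [0,0,0,0,0,9.2,0],
    [0,0,0,0,0,9.2,0],
    [0,0,0,0,0,9.2,0],
    [0,0,0,0,0,9.2,0],
    [0,0,0,0,0,9.2,0]
  ]
}}

```text
time: 4.8
tool_pos: [483.9, -175.3, 10.7]
eef_rot: [3.141, 0.0, 1.48]
ft_force: [-0.7, 0.0, 1.6]
width: 0.125
```

```bash
python3 go.py 485 -175 140 1.48 320 -370 140 1.48 320 -370 14 1.48
```

```text
now [ 483.9 -175.3   10.7] [3.141 0.    1.48 ] w 10.8 t 4.8 F [-0.7  0.   1.6] q [-0.5   0.22  1.96  0.    0.96 -0.41]
[0.0, 0.0, -0.0] [0.04, 0.11, -12.93] rows 3
[0.0, 0.0, -0.0] [-20.88, -14.55, -12.93] rows 5
[0.0, 0.0, -0.0] [-20.88, -14.55, -0.33] rows 5
```

>>> {"op": "servo_tool", "data": {
  "moves": [
    [0,0,0,0,0,-4,0],
    [0,0,0,0,0,-9,0],
    [0,0,0,0,0,-12,0],
    [0,0,0,-5,-2.5,-12,0],
    [0,0,0,-10,-5,-12,0],
    [0,0,0,-15,-7.5,-12,0],
    [0,0,0,-20.85,-10.55,-12,0],
    [0,0,0,-20.85,-10.55,-12,0],
    [0,0,0,-20.85,-10.55,-7,0],
    [0,0,0,-20.85,-10.55,-2,0],
    [0,0,0,-20.85,-10.55,-0.5,0],
    [0,0,0,-20.85,-10.55,0.2,0],
    [0,0,0,-20.85,-10.55,0.5,0],
    [0,0,0,-20.85,-10.55,0.5,0]
  ]
}}

```text
time: 6.55
tool_pos: [360.6, -374.2, 6.9]
eef_rot: [3.14, 0.002, 1.48]
ft_force: [0.6, 0.1, -0.3]
width: 0.12
```

```bash
python3 go.py; python3 - <<'E'
from m import *
c=cap("scene"); save(c,"tape1.png",(60,130,260,280),4)
E
```

```text
now [ 360.6 -374.2    6.9] [3.14e+00 2.00e-03 1.48e+00] w 10.4 t 6.5 F [ 0.6  0.1 -0.3] q [-0.96  0.24  1.95  0.    0.95 -0.87]
```

View pics/tape1.png

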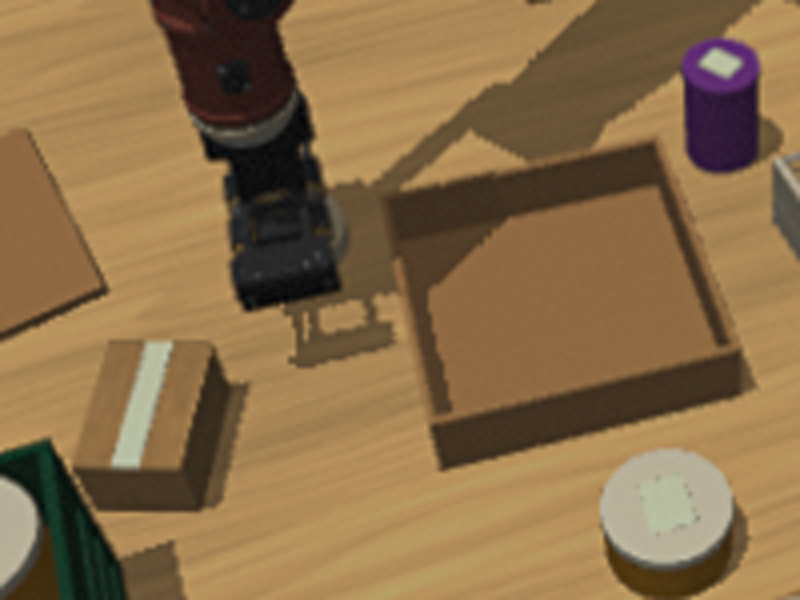

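The tray is empty and the tape ring is held at the desk, right of the tray. I'll release it and retreat.

>>> {"op": "servo_tool", "data": {
  "moves": [
    [0,0,0,0,0,0.1,0],
    [0,0,0,0,0,0.1,0.4],
    [0,0,0,0,0,0.1,0.4],
    [0,0,0,0,0,0.1,0.4],
    [0,0,0,0,0,-4,0.4],
    [0,0,0,0,0,-9,0.9],
    [0,0,0,0,0,-14,0.9],
    [0,0,0,0,0,-18,0.9]
  ]
}}

```text
time: 7.6
tool_pos: [360.0, -373.7, 188.0]
eef_rot: [3.14, 0.002, 1.48]
ft_force: [-0.1, -0.4, 0.2]
width: 0.651
```

```bash
python3 - <<'E'
from m import *
for n in ["top","scene"]:
    c=cap(n)
    for o in lids(c,128,155,(380,620),(20,380)): print("lid",*o)
    for o in lids(c,12,32,(250,400),(-450,-310)): print("tape",*o)
E
python3 go.py 360 -200 250 1.664 420 -60 250 1.664 512 70 200 1.664
```

```text
lid 310 [223.9 199.5] [510.8  69.3 140.3] [511.7  70.2 139.6] [64.6 64.2 18.1]
lid 309 [197.1 207.8] [492.7 159.6 140.1] [493.6 159.3 137.9] [64.3 63.5 18.4]
lid 317 [168.3 210.8] [492.7 255.5 140. ] [494.2 256.1 137.8] [64.6 64.  17.5]
lid 329 [141.8 216.6] [483.2 345.  139.8] [484.2 345.8 137.4] [65.  65.6 16.8]
tape 53 [346.7 237.1] [ 348.4 -345.6   24.6] [ 344.1 -351.3   23.6] [38.1 47.6 14.9]
lid 261 [354.9 137.8] [491.2 344.  139.5] [487.7 346.8 137.3] [65.9 64.5 18. ]
lid 268 [332.3 146.7] [501.4 252.8 139.3] [497.9 255.2 136.6] [67.6 67.8 16. ]
lid 285 [306.2 154.6] [502.2 158.2 139.4] [497.6 160.4 136.3] [64.9 63.8 15.9]
lid 316 [282.4 165.4] [519.6  68.2 141.2] [513.3  71.5 137.5] [68.3 67.1 18.9]
tape 310 [132.9 188.5] [ 333.  -370.4   23.3] [ 323.1 -370.4   22. ] [91.6 91.1 19.5]
now [ 361.8 -376.1  191.4] [3.135 0.008 1.48 ] w 64.6 t 7.7 F [ 0.2 -0.1 -0.5] q [-0.96 -0.01  1.84  0.    1.31 -0.87]
[0.006, 0.008, -0.184] [17.47, -1.74, -6.0] rows 3
[0.006, 0.008, -0.184] [31.96, 2.97, -6.08] rows 6
[0.006, 0.008, -0.184] [45.78, 10.92, -1.13] rows 8
```

>>> {"op": "servo_tool", "data": {
  "moves": [
    [0,0,-0.184,15,0,-3,1],
    [0,0,-0.184,32,4,-3,1],
    [0,0,-0.184,32,4,-3,1],
    [0,0,-0.184,32,4,-3,1],
    [0,0,-0.184,45.8,10.95,-3,1],
    [0,0,-0.184,45.8,10.95,-3,1],
    [0,0,-0.184,45.8,10.95,-3,1],
    [0,0,-0.184,45.8,10.95,-3,1],
    [0,0,-0.184,45.8,10.95,-3,1],
    [0,0,-0.184,45.8,10.95,0,1],
    [0,0,-0.184,45.8,10.95,1,1],
    [0,0,-0.184,45.8,10.95,1,1],
    [0,0,-0.184,45.8,10.95,1,1]
  ]
}}

```text
time: 9.32
tool_pos: [510.9, 72.3, 176.4]
eef_rot: [3.14, 0.0, 1.663]
ft_force: [0.1, -0.1, 0.2]
width: 1.001
```

```bash
python3 go.py 512.5 70.5 100 1.664;  python3 - <<'E'
from m import *
for n in ["scene"]:
    c=cap(n)
    for o in lids(c,128,155,(380,620),(20,380)): print("lid",*o)
E
```

```text
now [510.9  72.3 176.4] [3.14  0.    1.663] w 87.1 t 9.3 F [ 0.1 -0.1  0.2] q [-0.01 -0.    1.86 -0.    1.29 -0.1 ]
[0.001, 0.0, -0.001] [-0.2, 0.13, 7.64] rows 2
lid 264 [354.8 137.8] [491.6 342.6 139.6] [487.5 346.4 137.1] [68.4 65.4 16.6]
lid 269 [332.3 146.8] [502.2 252.8 139.7] [496.8 256.1 136.2] [66.7 66.4 16.4]
lid 150 [308.4 157.8] [515.3 159.7 138.4] [509.9 161.8 135.8] [44.5 66.  14.8]
lid 288 [281.6 165.8] [518.8  65.7 141. ] [514.   68.5 137.4] [67.1 61.7 18.4]
```

>>> {"op": "servo_tool", "data": {
  "moves": [
    [0,0,0,-0.2,0.15,4,1],
    [0,0,0,-0.2,0.15,7.6,1],
    [0,0,0,-0.2,0.15,7.6,1],
    [0,0,0,-0.2,0.15,7.6,0],
    [0,0,0,-0.2,0.15,7.6,0],
    [0,0,0,-0.2,0.15,7.6,0],
    [0,0,0,-0.2,0.15,7.6,0],
    [0,0,0,-0.2,0.15,5,0],
    [0,0,0,-0.2,0.15,2,0],
    [0,0,0,-0.2,0.15,-0.5,0],
    [0,0,0,-0.2,0.15,-0.5,0]
  ],
  "force": 22
}}

```text
time: 10.75
tool_pos: [513.1, 71.0, 182.0]
eef_rot: [3.138, 0.0, 1.664]
ft_force: [0.4, -0.3, -3.6]
width: 0.753
```

```bash
python3 -c "
import numpy as np
a=-0.09;c,s=np.cos(a),np.sin(a)
for x,y in [(46,52),(46,-52),(-52,52),(-52,-52)]: print(472.3+c*x-s*y,-192.5+s*x+c*y)"
python3 go.py 390 58 185 1.664 514 -145 185 1.481
```

```text
522.7875102768484 -144.84487114648482
513.4401411602552 -248.4239553797322
425.1841424416729 -136.03677332507974
415.8367733250797 -239.61585755832712
now [513.1  71.  182. ] [3.138 0.    1.664] w 65.5 t 10.8 F [ 0.4 -0.3 -3.6] q [-0.01 -0.01  1.85 -0.    1.29 -0.11]
[0.003, 0.0, -0.0] [-0.15, -12.38, -0.34] rows 2
[0.003, 0.0, 0.183] [-21.52, -1.92, -0.3] rows 4
```

>>> {"op": "servo_tool", "data": {
  "moves": [
    [0,0,0,0,-3,-0.3,0],
    [0,0,0,0,-7.5,-0.3,0],
    [0,0,0,-0.1,-11.4,-0.3,0],
    [0,0,0,-4,-12,-0.3,0],
    [0,0,0.05,-9,-12.5,-0.3,0],
    [0,0,0.1,-14,-13,-0.3,0],
    [0,0,0.15,-19,-11,-0.3,0],
    [0,0,0.18,-23.5,-8.5,-0.3,0],
    [0,0,0.183,-28,-5.5,-0.3,0],
    [0,0,0.183,-31.8,-3,-0.3,0],
    [0,0,0.183,-31.8,-3,-0.3,0],
    [0,0,0.183,-31.8,-3,4,0],
    [0,0,0.183,-31.8,-3,8,0],
    [0,0,0.183,-31.8,-3,10.5,0],
    [0,0,0.183,-31.8,-3,10.9,0],
    [0,0,0.183,-31.8,-3,10.9,0]
  ]
}}

```text
time: 12.75
tool_pos: [511.4, -247.9, 71.4]
eef_rot: [-3.141, -0.0, 1.481]
ft_force: [0.2, -0.4, -2.3]
width: 0.751
```

```bash
python3 go.py 513.4 -248.4 67 1.481
```

```text
now [ 511.4 -247.9   71.4] [-3.141 -0.     1.481] w 65.4 t 12.8 F [ 0.2 -0.4 -2.3] q [-0.59  0.24  1.8  -0.    1.1  -0.5 ]
[-0.001, -0.0, 0.0] [-0.03, 0.21, 0.44] rows 1
```

>>> {"op": "servo_tool", "data": {
  "moves": [
    [0,0,0,0,0.2,0.2,0],
    [0,0,0,0,0.2,0.35,0],
    [0,0,0,0,0.2,0.45,0],
    [0,0,0,0,0.2,0.5,0],
    [0,0,0,0,0.2,0.5,0]
  ]
}}

```text
time: 13.38
tool_pos: [514.1, -248.7, 67.5]
eef_rot: [3.141, 0.0, 1.481]
ft_force: [-1.1, 2.3, 6.3]
width: 0.753
```

>>> {"op": "servo_tool", "data": {
  "moves": [
    [0,0,0,0,0,0,0.87],
    [0,0,0,0,0,0,0.87],
    [0,0,0,0,0,0,0.87],
    [0,0,0,0,0,-3,0.87],
    [0,0,0,0,0,-7,0.87],
    [0,0,0,0,0,-11.5,1],
    [0,0,0,-3,-5,-11.5,1],
    [0,0,0,3,-11,-11.5,1],
    [0,0,0,3,-11,-11.5,1]
  ]
}}

```text
time: 14.5
tool_pos: [404.5, -207.3, 180.7]
eef_rot: [-3.14, -0.001, 1.48]
ft_force: [0.0, -0.5, 0.0]
width: 1.005
```

```bash
cat > look.py <<'E'
from m import *
for n in ["top","scene"]:
    c=cap(n); print(n)
    for o in lids(c,128,155,(350,650),(20,400)): print("shelf lid",*[np.round(q,1) for q in o])
    for o in lids(c,92,120,(350,600),(-315,-70)): print("tray lid",*[np.round(q,1) for q in o])
E
python3 look.py; python3 go.py 400 -60 190 1.55 400 150 190 1.664 496 160.5 176 1.664
```

```text
top
shelf lid 41 [190.1 170.7] [619.5 173.1 144.6] [621.6 173.5 139.6] [13.6 28.3 19.7]
shelf lid 309 [197.1 207.8] [492.4 159.5 140.1] [493.6 159.4 137.4] [64.7 63.2 18. ]
shelf lid 317 [168.3 210.8] [492.7 255.6 139.8] [494.2 255.8 138.6] [65.1 64.2 20.9]
shelf lid 327 [141.7 216.6] [483.2 345.5 139.6] [483.9 346.1 136.8] [64.7 66.6 17.3]
scene
shelf lid 264 [354.9 137.9] [492.2 343.3 139.9] [488.5 346.8 136.4] [68.3 66.6 16.8]
shelf lid 267 [332.2 146.7] [501.2 252.8 139.5] [497.2 255.8 136.5] [65.7 65.6 16.9]
shelf lid 285 [306.1 154.6] [501.9 158.  139.1] [498.6 161.  136.3] [63.7 65.  16.4]
shelf lid 58 [330.  180.6] [627.1 170.5 141.9] [624.8 173.5 138.9] [15.6 26.  21.4]
tray lid 380 [182.  203.7] [ 520.7 -249.1  107.3] [ 515.  -248.5  102.5] [67.5 65.9 20.9]
now [ 405.7 -207.6  181.3] [-3.141 -0.     1.481] w 87.0 t 14.6 F [ 1. -0.  0.] q [-0.65 -0.16  2.    0.    1.31 -0.56]
[-0.0, -0.0, -0.069] [14.65, -1.89, -0.86] rows 3
[-0.0, -0.0, -0.183] [35.56, -3.77, -0.86] rows 6
[-0.0, -0.0, -0.183] [37.47, 5.7, 0.54] rows 7
```

>>> {"op": "servo_tool", "data": {
  "moves": [
    [0,0,-0.183,37.5,5.7,0,1],
    [0,0,-0.183,37.5,5.7,0,1],
    [0,0,-0.183,37.5,5.7,0,1],
    [0,0,-0.183,37.5,5.7,0,1],
    [0,0,-0.183,37.5,5.7,0,1],
    [0,0,-0.183,37.5,5.7,0,1],
    [0,0,-0.183,37.5,5.7,0,1],
    [0,0,-0.183,37.5,5.7,0.5,1],
    [0,0,-0.183,37.5,5.7,0.5,1],
    [0,0,-0.183,37.5,5.7,4.5,1],
    [0,0,-0.183,37.5,5.7,8.1,1],
    [0,0,-0.183,37.5,5.7,8.1,1],
    [0,0,-0.183,37.5,5.7,8.1,0],
    [0,0,-0.183,37.5,5.7,8.1,0],
    [0,0,-0.183,37.5,5.7,8.1,0],
    [0,0,-0.183,37.5,5.7,8.1,0],
    [0,0,-0.183,37.5,5.7,5,0],
    [0,0,-0.183,37.5,5.7,2,0],
    [0,0,-0.183,37.5,5.7,0,0],
    [0,0,-0.183,37.5,5.7,0,0]
  ]
}}

```text
time: 17.1
tool_pos: [498.7, 159.9, 183.4]
eef_rot: [3.137, -0.0, 1.664]
ft_force: [0.5, 0.1, -3.5]
width: 0.749
```

```bash
python3 go.py 385 150 185 1.664 385 -60 185 1.57 522.8 -144.8 185 1.481
```

```text
now [498.7 159.9 183.4] [ 3.137 -0.     1.664] w 65.2 t 17.1 F [ 0.5  0.1 -3.5] q [ 0.16  0.01  1.83 -0.    1.3   0.07]
[0.004, -0.0, -0.0] [0.08, -11.41, -0.21] rows 2
[0.004, -0.0, 0.094] [-20.83, -13.36, -0.23] rows 4
[0.004, -0.001, 0.183] [-30.56, -0.43, -0.17] rows 5
```

>>> {"op": "servo_tool", "data": {
  "moves": [
    [0,0,0,0,-3,-0.2,0],
    [0,0,0,0,-7.5,-0.2,0],
    [0,0,0,0,-11.4,-0.2,0],
    [0,0,0,-4,-12,-0.2,0],
    [0,0,0.05,-9,-12.4,-0.2,0],
    [0,0,0.1,-14,-12.9,-0.2,0],
    [0,0,0.15,-19,-12.5,-0.2,0],
    [0,0,0.18,-23,-9,-0.2,0],
    [0,0,0.183,-27,-5,-0.2,0],
    [0,0,0.183,-30.5,-0.4,-0.2,0],
    [0,0,0.183,-30.5,-0.4,-0.2,0],
    [0,0,0.183,-30.5,-0.4,4,0],
    [0,0,0.183,-30.5,-0.4,8,0],
    [0,0,0.183,-30.5,-0.4,10.6,0],
    [0,0,0.183,-30.5,-0.4,11.2,0],
    [0,0,0.183,-30.5,-0.4,11.4,0],
    [0,0,0.183,-30.5,-0.4,11.55,0],
    [0,0,0.183,-30.5,-0.4,11.7,0],
    [0,0,0.183,-30.5,-0.4,11.7,0]
  ]
}}

```text
time: 19.48
tool_pos: [520.2, -142.9, 67.8]
eef_rot: [-3.138, -0.002, 1.482]
ft_force: [-14.0, 7.1, 26.1]
width: 0.755
```

>>> {"op": "servo_tool", "data": {
  "moves": [
    [0,0,0,0,0,-0.2,0],
    [0,0,0,0,0,-0.2,0]
  ]
}}

```text
time: 19.73
tool_pos: [521.6, -143.8, 67.8]
eef_rot: [3.141, -0.0, 1.481]
ft_force: [-3.5, 3.7, 8.1]
width: 0.752
```

```bash
python3 go.py 522.8 -144.8 67 1.481; python3 - <<'E'
from m import *
c=cap("scene"); save(c,"b1.png",(140,120,270,260),4.2)
E
```

```text
now [ 521.6 -143.8   67.8] [ 3.141 -0.     1.481] w 65.5 t 19.7 F [-3.5  3.7  8.1] q [-0.42  0.19  1.87  0.    1.08 -0.33]
[0.0, -0.0, 0.0] [-0.09, 0.13, 0.08] rows 1
```

View pics/b1.png

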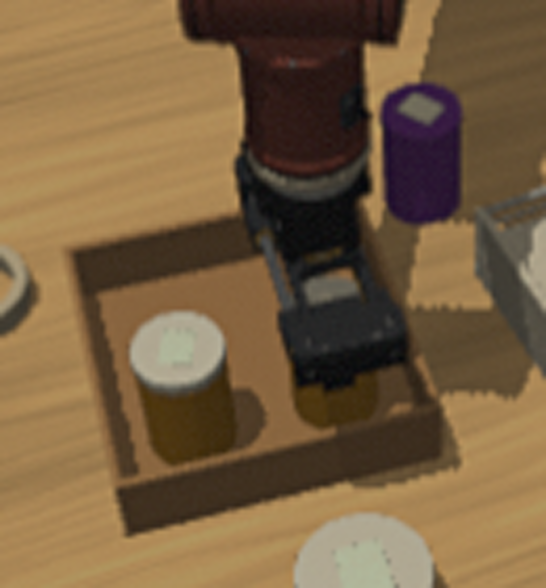

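Jar B is upright on the tray floor; the command had just gone a few mm below contact. I'll release it.

>>> {"op": "servo_tool", "data": {
  "moves": [
    [0,0,0,0,0,-0.1,0.87],
    [0,0,0,0,0,-0.1,0.87],
    [0,0,0,0,0,-0.1,0.87],
    [0,0,0,0,0,-3,0.87],
    [0,0,0,0,0,-7,0.87],
    [0,0,0,0,0,-11.5,1],
    [0,0,0,0,-5,-11.5,1],
    [0,0,0,3,-11,-11.5,1],
    [0,0,0,3,-11,-11.5,1]
  ]
}}

```text
time: 20.9
tool_pos: [411.1, -102.7, 179.9]
eef_rot: [-3.139, -0.001, 1.481]
ft_force: [1.0, -0.0, -0.1]
width: 0.999
```

```bash
python3 look.py; python3 go.py 495.6 256 176 1.664
```

```text
top
shelf lid 42 [190.2 170.7] [620.6 173.  143.7] [621.5 172.8 139.1] [13.4 28.5 21. ]
shelf lid 317 [168.4 210.8] [492.7 255.4 139.7] [493.9 256.2 137.9] [65.  64.2 16.4]
shelf lid 326 [141.7 216.5] [483.3 345.2 139.4] [484.  346.1 137.8] [65.6 66.1 18.4]
tray lid 169 [318.  187.7] [ 522.  -254.8  106.9] [ 514.8 -250.9  108.1] [55.7 63.4 12.8]
scene
shelf lid 265 [354.9 137.8] [491.9 343.1 139.8] [487.1 346.2 137.6] [68.8 67.2 18.1]
shelf lid 270 [332.3 146.8] [502.3 252.4 139.6] [496.9 254.7 136.4] [66.6 66.  15.9]
shelf lid 60 [330.  180.7] [627.1 170.1 140.9] [626.2 173.8 138.9] [16.6 28.3 21.7]
tray lid 361 [218.  194.7] [ 526.7 -142.   107.3] [ 521.1 -139.9  103. ] [70.  64.9 21.5]
tray lid 383 [182.  203.7] [ 519.5 -249.3  107.4] [ 515.3 -248.2  102.1] [65.2 65.8 20.2]
now [ 414.9 -104.7  181.9] [3.140e+00 1.000e-03 1.481e+00] w 86.8 t 21.0 F [-0.2  0.  -0.1] q [-0.43 -0.24  2.06 -0.    1.32 -0.34]
[0.002, 0.001, -0.183] [36.64, 4.81, 0.57] rows 6
```

>>> {"op": "servo_tool", "data": {
  "moves": [
    [0,0,-0.183,36.6,4.8,0,1],
    [0,0,-0.183,36.6,4.8,0,1],
    [0,0,-0.183,36.6,4.8,0,1],
    [0,0,-0.183,36.6,4.8,0,1],
    [0,0,-0.183,36.6,4.8,0,1],
    [0,0,-0.183,36.6,4.8,0,1],
    [0,0,-0.183,36.6,4.8,0,1],
    [0,0,-0.183,36.6,4.8,0.5,1],
    [0,0,-0.183,36.6,4.8,0.5,1],
    [0,0,-0.183,36.6,4.8,4.5,1],
    [0,0,-0.183,36.6,4.8,8.1,1],
    [0,0,-0.183,36.6,4.8,8.1,1],
    [0,0,-0.183,36.6,4.8,8.1,0],
    [0,0,-0.183,36.6,4.8,8.1,0],
    [0,0,-0.183,36.6,4.8,8.1,0],
    [0,0,-0.183,36.6,4.8,8.1,0],
    [0,0,-0.183,36.6,4.8,5,0],
    [0,0,-0.183,36.6,4.8,2,0],
    [0,0,-0.183,36.6,4.8,0,0],
    [0,0,-0.183,36.6,4.8,0,0]
  ]
}}

```text
time: 23.5
tool_pos: [496.5, 255.9, 183.0]
eef_rot: [3.139, -0.001, 1.664]
ft_force: [0.0, -0.2, -4.3]
width: 0.753
```

```bash
python3 go.py 375 245 185 1.664 375 -60 185 1.57 415.8 -240 185 1.481;  python3 - <<'E'
from m import *
c=cap("scene")
for o in lids(c,92,120,(350,600),(-315,-70))+lids(c,128,155,(350,650),(20,400)): print(*o[1:4])
E
```

```text
now [496.5 255.9 183. ] [ 3.139e+00 -1.000e-03  1.664e+00] w 65.5 t 23.5 F [ 0.  -0.2 -4.3] q [ 0.33  0.09  1.75 -0.    1.3   0.24]
[0.003, -0.001, -0.0] [0.05, -12.19, -0.24] rows 2
[0.003, -0.001, 0.094] [-30.32, -15.03, -0.27] rows 6
[0.003, -0.001, 0.183] [-48.62, -12.64, -0.28] rows 9
[218.1 194.7] [ 527.2 -141.4  107.1] [ 521.9 -140.5  103.3]
[182.1 203.8] [ 520.1 -249.   106.9] [ 513.8 -248.4  102.3]
[356.4 139.8] [500.5 343.1 139.4] [500.7 346.1 136.6]
[331.9 150.3] [521.6 237.6 142.6] [507.7 250.7 141.4]
[330.1 180.5] [627.3 170.7 142.1] [624.6 172.9 140.4]
```

>>> {"op": "servo_tool", "data": {
  "moves": [
    [0,0,0,0,-3,-0.2,0],
    [0,0,0,0,-7.5,-0.2,0],
    [0,0,0,0,-12,-0.2,0],
    [0,0,0,-5,-13,-0.2,0],
    [0,0,0.05,-10,-13.4,-0.2,0],
    [0,0,0.1,-15,-13.9,-0.2,0],
    [0,0,0.1,-20,-14.3,-0.2,0],
    [0,0,0.1,-25,-14.7,-0.2,0],
    [0,0,0.15,-30,-15,-0.2,0],
    [0,0,0.183,-35,-14.4,-0.2,0],
    [0,0,0.183,-40,-13.7,-0.2,0],
    [0,0,0.183,-45,-13,-0.2,0],
    [0,0,0.183,-48.6,-12.6,-0.2,0],
    [0,0,0.183,-48.6,-12.6,-0.2,0],
    [0,0,0.183,-48.6,-12.6,4,0],
    [0,0,0.183,-48.6,-12.6,8,0],
    [0,0,0.183,-48.6,-12.6,10.5,0],
    [0,0,0.183,-48.6,-12.6,11,0],
    [0,0,0.183,-48.6,-12.6,11.2,0],
    [0,0,0.183,-48.6,-12.6,11.2,0]
  ]
}}

```text
time: 26.05
tool_pos: [415.3, -239.8, 69.8]
eef_rot: [3.141, 0.0, 1.481]
ft_force: [-0.1, -0.1, -3.9]
width: 0.753
```

>>> {"op": "servo_tool", "data": {
  "moves": [
    [0,0,0,0,0,0.12,0],
    [0,0,0,0,0,0.22,0],
    [0,0,0,0,0,0.27,0],
    [0,0,0,0,0,0.27,0]
  ]
}}

```text
time: 26.55
tool_pos: [415.7, -239.9, 69.4]
eef_rot: [3.141, -0.0, 1.481]
ft_force: [-8.8, 7.1, 17.5]
width: 0.755
```

>>> {"op": "servo_tool", "data": {
  "moves": [
    [0,0,0,0,0,0,0.87],
    [0,0,0,0,0,0,0.87],
    [0,0,0,0,0,0,0.87],
    [0,0,0,0,0,-3,0.87],
    [0,0,0,0,0,-7,0.87],
    [0,0,0,0,0,-11.5,1],
    [0,0,0,4,0,-11.5,1],
    [0,0,0,10,0,-11.5,1],
    [0,0,0,10,0,-11.5,1]
  ]
}}

```text
time: 27.68
tool_pos: [424.7, -137.5, 181.7]
eef_rot: [3.141, -0.001, 1.485]
ft_force: [0.8, -0.4, 0.4]
width: 0.995
```

```bash
python3 look.py; python3 go.py 486 346 176 1.664
```

```text
top
shelf lid 328 [141.7 216.6] [483.1 345.3 139.4] [484.3 345.8 138.1] [65.7 67.5 18.1]
scene
shelf lid 261 [355.  137.8] [491.9 344.3 139.6] [488.5 346.5 136.4] [67.3 68.4 16.7]
shelf lid 61 [329.8 180.8] [627.  168.6 141.2] [625.3 173.5 138.9] [14.7 27.1 21.8]
tray lid 688 [176.5 190.3] [ 469.7 -249.5  106.9] [ 453.7 -248.4  102.8] [142.1  90.   21.6]
tray lid 362 [218.  194.8] [ 527.5 -142.1  107.2] [ 520.7 -140.   102.3] [69.4 64.5 20.3]
now [ 424.6 -140.4  181.9] [3.141e+00 1.000e-03 1.483e+00] w 86.8 t 27.8 F [-0.5 -0.4 -0.2] q [-0.5  -0.19  2.02 -0.    1.31 -0.41]
[0.001, 0.001, -0.181] [48.99, 1.84, 0.55] rows 8
```

>>> {"op": "servo_tool", "data": {
  "moves": [
    [0,0,-0.181,49,1.8,0,1],
    [0,0,-0.181,49,1.8,0,1],
    [0,0,-0.181,49,1.8,0,1],
    [0,0,-0.181,49,1.8,0,1],
    [0,0,-0.181,49,1.8,0,1],
    [0,0,-0.181,49,1.8,0,1],
    [0,0,-0.181,49,1.8,0,1],
    [0,0,-0.181,49,1.8,0,1],
    [0,0,-0.181,49,1.8,0,1],
    [0,0,-0.181,49,1.8,0.5,1],
    [0,0,-0.181,49,1.8,4.5,1],
    [0,0,-0.181,49,1.8,8.1,1],
    [0,0,-0.181,49,1.8,8.1,1],
    [0,0,-0.181,49,1.8,8.1,0],
    [0,0,-0.181,49,1.8,8.1,0],
    [0,0,-0.181,49,1.8,8.1,0],
    [0,0,-0.181,49,1.8,8.1,0],
    [0,0,-0.181,49,1.8,5,0],
    [0,0,-0.181,49,1.8,2,0],
    [0,0,-0.181,49,1.8,0,0]
  ]
}}

```text
time: 30.28
tool_pos: [486.2, 346.0, 182.9]
eef_rot: [3.141, -0.0, 1.662]
ft_force: [-0.3, 0.6, -2.9]
width: 0.756
```

```bash
python3 go.py 365 335 185 1.664 375 50 185 1.664 375 -40 185 1.57 425.2 -136 185 1.481;  python3 - <<'E'
from m import *
c=cap("scene")
for o in lids(c,92,120,(350,600),(-315,-70))+lids(c,128,155,(350,650),(20,400)): print(*o[1:4])
E
```

```text
now [486.2 346.  182.9] [ 3.141 -0.     1.662] w 65.8 t 30.3 F [-0.3  0.6 -2.9] q [0.49 0.18 1.64 0.   1.31 0.4 ]
[0.001, -0.0, -0.002] [0.01, -12.17, -0.21] rows 2
[0.001, -0.0, -0.002] [-28.47, -13.77, -0.22] rows 6
[0.001, -0.0, 0.092] [-37.43, -14.59, -0.23] rows 7
[0.001, -0.0, 0.181] [-47.45, -10.47, -0.23] rows 8
[177.4 179.6] [ 424.6 -235.8  106.9] [ 416.9 -235.4  103.1]
[218.  194.7] [ 526.5 -141.8  107.1] [ 521.7 -140.4  102.6]
[175.8 199.3] [ 497.1 -261.2  107.1] [ 490.3 -260.6  102.4]
[353.7 140.8] [508.5 326.1 141.3] [495.5 341.2 141.4]
[330.  180.6] [626.9 170.8 142.2] [625.6 174.  138.8]
```

Jar A got knocked to (490,-261), but it is still upright inside the tray and clear of the others. The place for jar D is free, so I'll continue.

>>> {"op": "servo_tool", "data": {
  "moves": [
    [0,0,0,0,-3,-0.2,0],
    [0,0,0,0,-7.5,-0.2,0],
    [0,0,0,0,-12,-0.2,0],
    [0,0,0,-5,-12.5,-0.2,0],
    [0,0,0,-10,-12.8,-0.2,0],
    [0,0,0,-15,-13,-0.2,0],
    [0,0,0,-20,-13.3,-0.2,0],
    [0,0,0,-25,-13.6,-0.2,0],
    [0,0,0.05,-30,-13.9,-0.2,0],
    [0,0,0.1,-35,-14.4,-0.2,0],
    [0,0,0.15,-39,-14,-0.2,0],
    [0,0,0.181,-43.5,-12.2,-0.2,0],
    [0,0,0.181,-47.4,-10.5,-0.2,0],
    [0,0,0.181,-47.4,-10.5,-0.2,0],
    [0,0,0.181,-47.4,-10.5,4,0],
    [0,0,0.181,-47.4,-10.5,8,0],
    [0,0,0.181,-47.4,-10.5,10.5,0],
    [0,0,0.181,-47.4,-10.5,11,0],
    [0,0,0.181,-47.4,-10.5,11,0],
    [0,0,0.181,-47.4,-10.5,11,0]
  ]
}}

```text
time: 32.83
tool_pos: [425.8, -136.1, 73.2]
eef_rot: [3.139, 0.001, 1.481]
ft_force: [-0.3, 0.5, -3.4]
width: 0.751
```

>>> {"op": "servo_tool", "data": {
  "moves": [
    [0,0,0,0,0,0.2,0],
    [0,0,0,0,0,0.3,0],
    [0,0,0,0,0,0.36,0],
    [0,0,0,0,0,0.36,0]
  ]
}}

```text
time: 33.33
tool_pos: [425.3, -135.7, 69.3]
eef_rot: [3.141, -0.0, 1.481]
ft_force: [-2.7, 3.3, 5.9]
width: 0.751
```

Contact is light (6 N), so I'll release, retreat toward the clip side and look again.

>>> {"op": "servo_tool", "data": {
  "moves": [
    [0,0,0,0,0,0,0.87],
    [0,0,0,0,0,0,0.87],
    [0,0,0,0,0,0,0.87],
    [0,0,0,0,0,-3,0.87],
    [0,0,0,0,0,-7,0.87],
    [0,0,0,0,0,-11.5,0.7],
    [0,0,0,5,0,-15,0.6],
    [0,0,0,11,2,-18,0.6],
    [0,0,0,17,2,-18,0.6],
    [0,0,0,17,2,-18,0.6]
  ]
}}

```text
time: 34.58
tool_pos: [460.2, 35.3, 248.8]
eef_rot: [3.14, -0.001, 1.487]
ft_force: [0.2, -0.8, 0.0]
width: 0.599
```

```bash
python3 look.py; python3 - <<'E'
from m import *
for n in ["top","scene"]:
    c=cap(n); W=pts(c)
    m=(W[...,2]>112)&(W[...,0]>590)&(W[...,0]<660)&(W[...,1]>130)&(W[...,1]<215)
    P=W[m]; print("stem",len(P),P.min(0),P.max(0),cv2.minAreaRect(P[:,:2].astype(np.float32)))
    m=(W[...,2]>96)&(W[...,0]>590)&(W[...,0]<660)&(W[...,1]>130)&(W[...,1]<215)
    P=W[m]; print("clip",len(P),P.min(0),P.max(0),cv2.minAreaRect(P[:,:2].astype(np.float32)))
    if n=="scene":
        a=cv2.resize(c["frame"][140:240,270:400],None,fx=4,fy=4,interpolation=cv2.INTER_CUBIC)
        b=cv2.resize(c["frame"][150:250,130:260],None,fx=4,fy=4,interpolation=cv2.INTER_CUBIC)
        cv2.imwrite("pics/two.png",np.vstack([a,b])[...,::-1][:600] if 0 else cv2.resize(np.hstack([a,b]),(800,308))[...,::-1])
E
python3 go.py 624 173 190 1.664
```

```text
top
tray lid 287 [285.9 192.1] [ 518.8 -141.8  106.6] [ 519.5 -142.3  104.9] [63.9 64.1 17. ]
tray lid 299 [321.4 197. ] [ 488.  -260.5  106.5] [ 489.1 -261.7  103.3] [64.1 65.1 19.7]
tray lid 299 [286.7 220.2] [ 422.8 -132.4  106.8] [ 422.9 -132.3  106.4] [64.6 64.4 15.7]
tray lid 307 [317.5 219.7] [ 412.5 -236.   106.5] [ 413.9 -236.6  103. ] [65.4 65.7 19.2]
scene
shelf lid 59 [330.  180.6] [626.7 170.7 142. ] [625.9 173.3 138.4] [11.8 26.6 20.8]
tray lid 321 [210.5 171.9] [ 431.4 -132.6  107.3] [ 425.9 -131.5  102.9] [65.4 64.5 21.6]
tray lid 682 [176.5 190.2] [ 468.2 -249.3  107. ] [ 454.8 -247.9  102.7] [141.8  90.8  21.4]
tray lid 363 [218.1 194.7] [ 527.6 -141.6  107. ] [ 520.8 -140.7  102.7] [68.3 64.7 21.3]
stem 54 [614.8 158.9 112.3] [628.8 187.6 150.1] ((621.5519409179688, 173.3430633544922), (12.20796012878418, 28.930522918701172), 4.740517616271973)
clip 86 [607.9 158.9  96.2] [637.  213.3 150.1] ((620.6895751953125, 186.1131591796875), (27.818212509155273, 54.5484504699707), 5.552519798278809)
stem 89 [616.7 159.3 112.3] [632.6 187.9 150.2] ((623.7392578125, 173.26988220214844), (15.33297348022461, 27.054201126098633), 15.588740348815918)
clip 200 [611.  130.4  96.1] [642.5 206.4 150.2] ((625.4972534179688, 168.8546142578125), (29.377437591552734, 76.74478149414062), 6.773211479187012)
now [459.6  30.8 247.7] [-3.141e+00  1.000e-03  1.480e+00] w 52.4 t 34.8 F [ 0.2 -0.9  0.5] q [-0.1  -0.2   1.9  -0.    1.44 -0.01]
[-0.001, 0.001, -0.184] [15.65, 15.09, 5.75] rows 4
```

View pics/two.png

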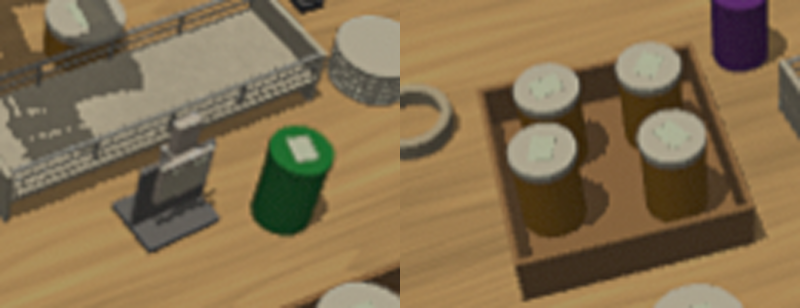

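All four jars stand upright in the tray, and the tape lies on the desk. In the left crop the clip hangs on the grey stand at crop px (180,145), with its label plate facing away from the robot. It is the only white clip in view. Now I'll grip its stem.

>>> {"op": "servo_tool", "data": {
  "moves": [
    [0,0,-0.184,15.65,15,3,0.5],
    [0,0,-0.184,15.65,15,3,0.5],
    [0,0,-0.184,15.65,15,3,0.5],
    [0,0,-0.184,15.65,15,3,0.5],
    [0,0,-0.184,15.65,15,5.5,0.5],
    [0,0,-0.184,15.65,15,5.5,0.5],
    [0,0,-0.184,15.65,15,5.5,0.5]
  ]
}}

```text
time: 35.65
tool_pos: [623.6, 172.6, 193.7]
eef_rot: [-3.142, 0.0, 1.663]
ft_force: [0.6, 0.1, 0.6]
width: 0.501
```

```bash
python3 go.py 623.5 173.2 109 1.664; python3 - <<'E'
from m import *
c=cap("scene"); save(c,"clip1.png",(270,120,400,240),4)
E
```

```text
now [623.6 172.6 193.7] [-3.142  0.     1.663] w 43.6 t 35.6 F [0.6 0.1 0.6] q [ 0.15  0.29  1.5  -0.    1.35  0.06]
[-0.0, 0.0, -0.001] [0.06, -0.01, 8.47] rows 2
```

View pics/clip1.png

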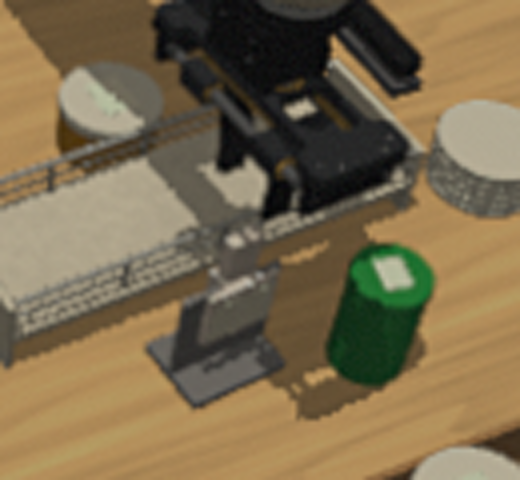

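The open fingers straddle the stem (crop px 240,240) from above. I'll descend and grip.

>>> {"op": "servo_tool", "data": {
  "moves": [
    [0,0,0,0,0,4,0.5],
    [0,0,0,0,0,7,0.5],
    [0,0,0,0,0,8.4,0.5],
    [0,0,0,0,0,8.4,0.5],
    [0,0,0,0,0,8.4,0],
    [0,0,0,0,0,8.4,0],
    [0,0,0,0,0,8.4,0],
    [0,0,0,0,0,8.4,0],
    [0,0,0,0,0,8.4,0]
  ],
  "force": 20
}}

```text
time: 36.83
tool_pos: [623.5, 174.2, 109.6]
eef_rot: [3.141, -0.0, 1.665]
ft_force: [-0.2, 0.4, 2.1]
width: 0.139
```

>>> {"op": "servo_tool", "data": {
  "moves": [
    [0,0,0,0,0,-2,0],
    [0,0,0,0,0,-5,0],
    [0,0,0,0,0,-8,0],
    [0,0,0,0,0,-10,0],
    [0,0,0,0,0,-10,0]
  ]
}}

```text
time: 37.45
tool_pos: [624.7, 174.4, 212.1]
eef_rot: [3.137, -0.0, 1.665]
ft_force: [0.6, -0.7, -1.4]
width: 0.136
```

```bash
python3 go.py 600 0 209 1.57 585 -202.7 209 1.481
```

```text
now [624.7 174.4 212.1] [ 3.137 -0.     1.665] w 11.8 t 37.5 F [ 0.6 -0.7 -1.4] q [ 0.15  0.28  1.48 -0.    1.38  0.06]
[0.005, -0.0, 0.095] [-17.13, -4.1, 0.28] rows 3
[0.005, -0.001, 0.184] [-37.17, -7.49, 0.26] rows 7
```

>>> {"op": "servo_tool", "data": {
  "moves": [
    [0,0,0.03,-5,-1.2,0,0],
    [0,0,0.06,-10,-2.4,0,0],
    [0,0,0.09,-15,-3.5,0,0],
    [0,0,0.12,-20,-4.5,0,0],
    [0,0,0.15,-25,-5.5,0,0],
    [0,0,0.184,-30,-6.3,0,0],
    [0,0,0.184,-35,-7.1,0,0],
    [0,0,0.184,-37.2,-7.5,0,0],
    [0,0,0.184,-37.2,-7.5,3,0],
    [0,0,0.184,-37.2,-7.5,6.2,0],
    [0,0,0.184,-37.2,-7.5,6.2,0],
    [0,0,0.184,-37.2,-7.5,6.2,0]
  ]
}}

```text
time: 38.95
tool_pos: [584.0, -202.8, 147.9]
eef_rot: [3.141, -0.0, 1.481]
ft_force: [-0.1, -0.6, 0.2]
width: 0.137
```

```bash
python3 go.py 585 -202.7 75 1.481; python3 - <<'E'
from m import *
a=-0.09;X=np.array([np.cos(a),np.sin(a)]);Y=np.array([-np.sin(a),np.cos(a)])
for n in ["top","scene"]:
    c=cap(n); W=pts(c)
    d=W[...,:2]-[472.3,-192.5]; xt=d@X; yt=d@Y; z=W[...,2]
    m=(abs(xt-113)<25)&(abs(yt)<112)&(z>56)&(z<66)&(abs(yt)>40)
    print(n,"rim x_t",m.sum(),np.percentile(xt[m],[2,50,98]))
    m=(abs(xt-113)<35)&(abs(yt)<45)&(z>80)&(z<143)
    P=np.stack([xt[m],yt[m],z[m]],1)
    for zz in range(80,143,8):
        q=P[(P[:,2]>=zz)&(P[:,2]<zz+8)]
        if len(q): print(zz,len(q),q.min(0),q.max(0))
    for o in lids(c,92,112,(350,600),(-315,-70)): print("tray lid",*o[1:4])
    save(c,f"hang_{n}.png",(150,130,270,250),5)
E
```

```text
now [ 584.  -202.8  147.9] [ 3.141 -0.     1.481] w 11.9 t 39.0 F [-0.1 -0.6  0.2] q [-0.46  0.27  1.62  0.    1.26 -0.37]
[0.0, -0.0, 0.0] [0.02, 0.09, 7.29] rows 2
top rim x_t 36 [109.5 111.5 114.6]
104 1 [122.6  30.2 107.8] [122.6  30.2 107.8]
112 1 [119.9  27.9 118. ] [119.9  27.9 118. ]
120 1 [118.2  25.2 124.3] [118.2  25.2 124.3]
128 2 [119.3  26.2 131.7] [119.8  29.4 133.3]
136 1 [123.7  27.  142.9] [123.7  27.  142.9]
tray lid [324.5 220.4] [ 408.3 -258.7  106.7] [ 406.5 -258.1  106.2]
scene rim x_t 143 [ 96.8 114.7 118.5]
88 19 [123.5 -31.5  89.2] [128.   29.1  95.9]
96 40 [122.4 -31.   96.1] [128.8  29.5 103.9]
104 36 [123.3 -30.2 104. ] [129.6  30.5 111.9]
112 46 [123.9 -32.5 112.1] [129.4  30.6 119.7]
120 35 [124.3 -31.1 120.1] [128.6  31.3 127.5]
128 1 [127.9 -22.7 128.3] [127.9 -22.7 128.3]
tray lid [215.7 171.5] [ 434.7 -116.7  107.2] [ 429.9 -115.7  101.8]
tray lid [175.8 191.2] [ 473.8 -251.7  107. ] [ 454.8 -253.8  102.1]
tray lid [223.6 193. ] [ 526.8 -125.   107.3] [ 522.8 -122.5  101.6]
tray lid [203.5 220.8] [ 597.6 -211.1  102.2] [ 596.3 -207.9  102. ]
```

View pics/hang_scene.png

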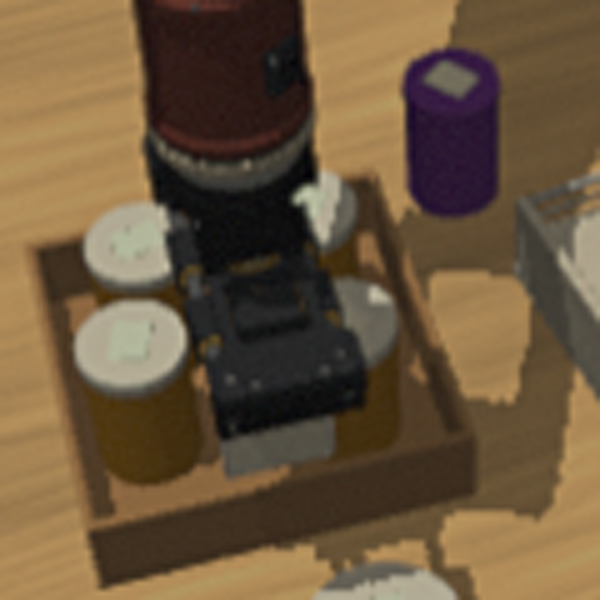

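>>> {"op": "servo_tool", "data": {
  "moves": [
    [0,0,0,0,0.2,1,0],
    [0,0,0,0,0.2,2.5,0],
    [0,0,0,0,0.2,4,0],
    [0,0,0,0,0.2,5.5,0],
    [0,0,0,0,0.2,6.5,0],
    [0,0,0,0,0.2,7,0],
    [0,0,0,0,0.2,7,0]
  ]
}}

```text
time: 39.92
tool_pos: [585.5, -203.4, 76.9]
eef_rot: [-3.141, -0.0, 1.481]
ft_force: [-0.4, 0.6, -0.7]
width: 0.136
```

```bash
python3 - <<'E'
from m import *
c=cap("scene"); save(c,"hang2.png",(150,130,270,250),5)
E
```

```text
(no output)
```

View pics/hang2.png

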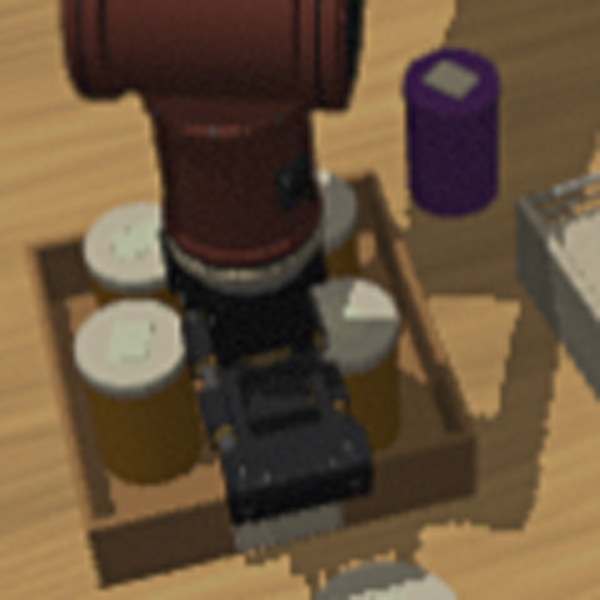

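The plate hangs outside the far wall with no contact force. I'll lower the last 2 mm and release.

>>> {"op": "servo_tool", "data": {
  "moves": [
    [0,0,0,0,0,0.15,0],
    [0,0,0,0,0,0.25,0],
    [0,0,0,0,0,0.25,0]
  ]
}}

```text
time: 40.35
tool_pos: [585.6, -203.4, 74.9]
eef_rot: [3.141, 0.0, 1.481]
ft_force: [0.4, -0.5, -0.3]
width: 0.139
```

>>> {"op": "servo_tool", "data": {
  "moves": [
    [0,0,0,0,0,0,0.3],
    [0,0,0,0,0,0,0.3],
    [0,0,0,0,0,0,0.3],
    [0,0,0,0,0,-2,0.3],
    [0,0,0,0,0,-6,0.3],
    [0,0,0,0,0,-11,0.3],
    [0,0,0,0,0,-17,0.3],
    [0,0,0,6,-2,-19,0.3],
    [0,0,0,12,-4,-19,0.3],
    [0,0,0,18,-7,-19,0.3],
    [0,0,0,24,-10,-19,0.3],
    [0,0,0,24,-10,-19,0.3]
  ]
}}

```text
time: 41.85
tool_pos: [506.6, 47.6, 266.7]
eef_rot: [3.139, -0.001, 1.485]
ft_force: [0.0, -0.5, -0.3]
width: 0.296
```

```bash
python3 look.py; python3 - <<'E'
from m import *
c=cap("scene"); a=c["frame"][130:250,110:270]; c2=cap("top")
W=pts(c); 
for o in lids(c,12,32,(250,400),(-450,-310)): print("tape",*o)
for o in ["squat_tub","clip_grip","clip_hook","clip_label"]:
    for d in manip.tip_of("scene",o): print(o,d["score"],d["point"],W[int(d["point"][1]),int(d["point"][0])])
cv2.imwrite("pics/fin.png",np.vstack([cv2.resize(c["frame"][100:290,60:420],(800,422),interpolation=cv2.INTER_CUBIC)])[...,::-1])
E
```

```text
top
tray lid 41 [301.4 172. ] [ 583.3 -203.3  110.1] [ 583.6 -204.4  105.4] [14.  25.9 25. ]
tray lid 290 [285.8 192.1] [ 518.9 -141.8  106.2] [ 519.4 -142.3  102.8] [64.8 63.6 21.6]
tray lid 297 [321.5 197. ] [ 488.4 -260.8  106.6] [ 488.8 -261.7  102.3] [63.6 65.1 20.5]
tray lid 297 [286.7 220.2] [ 422.5 -132.2  106.6] [ 422.4 -132.3  105.9] [64.  64.7 15.2]
tray lid 306 [317.5 219.7] [ 412.5 -235.3  106.7] [ 413.2 -235.9  106.1] [64.9 65.6 21.2]
scene
tray lid 318 [210.4 171.9] [ 431.7 -132.7  107.2] [ 425.1 -131.2  103. ] [66.2 65.8 21.2]
tray lid 309 [177.4 179.5] [ 423.8 -235.5  106.6] [ 415.5 -235.2  103.3] [65.9 64.7 19.8]
tray lid 360 [218.  194.7] [ 527.2 -141.6  107.3] [ 521.5 -139.9  102.4] [66.6 65.3 20.3]
tray lid 372 [175.9 199.3] [ 497.3 -261.1  107.4] [ 491.7 -260.6  102.8] [67.3 65.4 21. ]
tray lid 74 [204.4 216.8] [ 589.2 -203.8  109.2] [ 587.  -203.8  103.4] [16.4 27.4 22. ]
tape 308 [132.9 188.5] [ 333.5 -370.5   23.2] [ 323.7 -370.4   21.6] [89.9 91.1 19.2]
squat_tub 0.82 [294.2, 155.1] [404.8 174.2  44.2]
squat_tub 0.79 [229.8, 267.4] [ 737.4 -188.3   58.3]
clip_grip 0.93 [208.7, 218.3] [ 591.3 -194.9  100.1]
clip_hook 0.66 [204.1, 224.6] [ 590.6 -208.4   77.6]
clip_label 0.87 [206.8, 229.7] [ 600.  -206.6   64.4]
clip_label 0.38 [389.0, 167.0] [566.6 461.8  29.6]
```

View pics/fin.png

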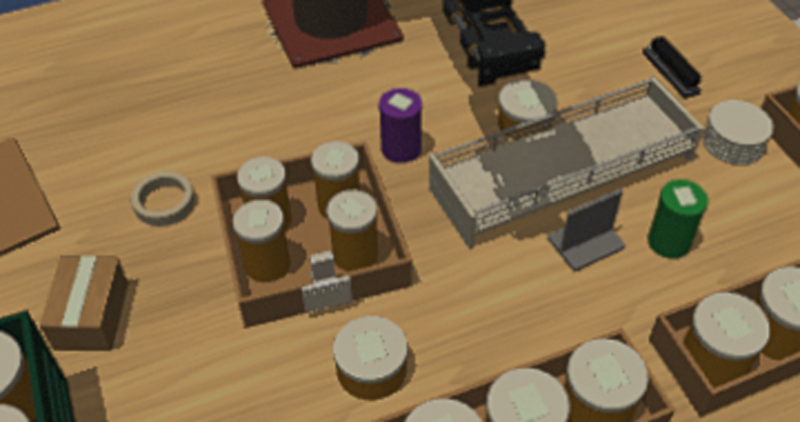

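The clip hangs on the far rim with its label outside (crop px 325,285), and its stem top is at about 110 mm, which matches a hung clip. All four jars are upright in the tray. I'll hand the job in.

```bash
python3 -c "
from cell import manip
print(manip.finish_job(), manip.get_obs()['time'])"
```

```text
the job is handed in; nothing more can be done
the job is handed in; nothing more can be done
```

The job is done and handed in at about 42 s of robot time. I moved the tape out of the tray, lifted the four jars over the front rail into it, and hung the label clip on the far rim.

**Last checks:**
- **Tape:** it lies flat on the desk at about (323, -370) mm.
- **Jars:** all four stand upright inside the tray with their lids at about 106 mm, and the shelf is empty.
- **Clip:** it hangs at the middle of the far rim with its label plate outside. Its stem top is at about 110 mm, as expected for a clip resting on the rim.
- **Other things:** the purple and green look-alikes, the tubs, the stapler, the lids and the carton look unmoved in the last picture. I did not measure them.

**Off plan:**
- **Jar knocked aside:** the first jar I placed was found about 25 mm from where I set it. It was still upright and clear of the others, so I left it there.
- **Firm set-downs:** two jars met the tray floor harder than intended, at about 26 N and 17 N on the wrist. Both stayed upright.

The two cameras disagreed by up to about 4 mm in x; I mostly used their average.

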